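# Fetch the nut caddy from under its dust cover and hold it up level

### The job

Take the nut caddy by its upright grip, slide it along the slot and out of the open end of its dust cover, then lift it well clear of the bench (some 15 cm) and keep it steady and level with all three nuts still in it. Finish while still holding it in the air: do not put it down or let go. Never tip the caddy, and leave the shears, screwdriver and oil bottle alone.

Things in the scene. Friction and masses are not known exactly. Their poses are not given: they have to be found in the camera images.
- cover: (all sizes mm) fixed grey dust cover, 130 (x) by 200 (y) by 60 high; origin: centre of its footprint, z up. Roof at 56-60 with a slot 24 wide on x = 0, from y = -66 to the open edge y = +100. The +y end is open, the only way out; wall at y = -98. Side rails 16 high, 118 apart, and corner posts. No floor. The whole tray must pass the open end: lift only once the caddy is beyond cover y = +160
- cover_mouth (a point): middle of the slot's open end in the cover's roof (cover x = 0, y = +100 mm, 58 mm above the bench)
- caddy: (mm) loose grey tray, 90 (x) by 110 (y) by 28 high, walls 3; a 12 stem from its middle rises through the slot to a black upright grip 12 (x) by 44 (y), 86 to 122 up. Origin: centre of underside. Stands on the bench under the cover, its y along the cover's y within 3 degrees, stem at cover y -32 to +25. About 450 g with nuts, a little off balance
- caddy_grip (a point): centre of the caddy's black grip, 106 mm above the caddy's underside (46 above the cover's roof while it stands on the bench); pinch it across its 12 mm thickness, the caddy's x, from straight above
- nut1: (mm) loose steel hex nut, 30 across flats, 20 hole, 16 high, about 65 g; origin at the centre of its underside; lies flat in the caddy
- nut2: (mm) loose steel hex nut, 30 across flats, 20 hole, 16 high, about 65 g; origin at the centre of its underside; lies flat in the caddy
- nut3: (mm) loose steel hex nut, 30 across flats, 20 hole, 16 high, about 65 g; origin at the centre of its underside; lies flat in the caddy
- shears: bystander: loose pair of white-handled shears lying flat, about 210 mm long, 60 wide, 14 high, to the left of the work; origin at its pivot, under it
- screwdriver: bystander: loose screwdriver lying flat, to the left of the work; origin at the middle of its underside
- oil: bystander: white plastic oil bottle, 48 mm diameter, 110 mm high, standing to the right of the work; origin at the centre of its underside
Mind the look-alikes: they are no part of the job. What is meant by the caddy is not pink or turquoise, and is the larger of those in its own colour.

How it is judged:
By the outcome, as a careful person would: the job done as asked, in the order asked, and still so for the second after the job is handed in, while the arm keeps its last pose, push and grip.
It also fails if it takes over 38 s, if anything falls off the work surface, if the arm or the gripper's body presses on something with over 40 N, if the wrist force passes 120 N, or if a joint passes its speed limit or range.

### The arm

A 7-joint arm with a two-finger parallel gripper is mounted at the origin on the work surface. World frame = base frame: x ahead of the robot, y to its left, z up, the work surface at z = 0. Lengths are in m, angles in rad, forces in N, time in s.
With the tool pointing down it reaches from about 0.425 to 0.875 m from the base axis. Payload 8.4 kg.
Tool frame: the origin (TCP) lies at the centre of the arm's flange, where the gripper is bolted on; the fingertips stand 173 mm ahead of it and the grasp point (between the pads) lies 155 mm ahead of it; z points along the fingers, y is the line along which they close (so a half turn about z gives the same grasp; the last joint's range is limited). The gripper opens to 85 mm and grips with 20 to 120 N. Pads are 22 mm wide; open, the fingers measure 114 mm over their backs; the gripper's body (76 mm by 85 mm) begins 54 mm behind the grasp point. The pads swing forward as they close: fully open they stand 13 mm farther back than shut.
Start: joints at [1.208, 0.333, 0.04, 1.465, -0.013, 1.343, -0.059], TCP at [0.169, -0.627, 0.405] pointing down, gripper open.
Joint ranges: [-2.58, 2.58], [-0.38, 2.09], [-1.3, 1.39], [0.25, 2.4], [-1.5, 4.64], [0.08, 2.09], [-2.65, 2.65]. Speed limits (rad/s): [2.22, 2.22, 2.79, 2.79, 3.14, 3.14, 3.14].

### API

Orientations are given as a 3x3 rotation matrix whose columns are the frame's x, y, z axes.
In Python, from plant import bot gives the robot as it stands.
- The arm moves only by the shell command python3 -m jog 'ROWS' [FORCE]. ROWS is a JSON object whose one key "plan" holds a list of rows, each a list of 3 entries, a list of its own where there are three numbers: the finger opening in mm, from 0 to 85.4, then the shift along the world's x, y, z in mm, then the turn about the world's z in degrees. A call has 1 to 8 rows; each row is the pose to reach, as a shift and turn from the pose commanded when the call began; what a row does not reach only later rows make up. A row lasts 1/10 s, in which the tool goes at most 50 mm and 8.59 degrees, less where a joint would pass 70% of its speed; a pose out of reach is approached as far as the arm can. A call with a gripper value outside its range is refused whole. The fingers move at their own pace and stop on an object; FORCE is the grip in N (left out, the last holds). Time passes only in rows, so rows that repeat a pose let the fingers close. It gives the time, the measured TCP pose, the force, the opening and the grip force at its end, in the units of the state.
- bot.sense(): the state, without advancing time (a new reading comes with each control period).
- bot.snapshot(name): name is "scene" or "top"; returns (picture, depth): 384x512x3 uint8, blue, green, red; 384x512 float32, m along the optical axis (not along the pixel's ray), 0 where there is no reading.
- bot.get_calibration(name): a dict with "intrinsics" (3x3 intrinsics, pixels), "distortion" ([k1, k2, p1, p2, k3] as OpenCV has them; the pictures are not rectified), "R" (3x3) and "t" (3): a world point X has camera coordinates R X + t. Camera axes: x right, y down, z forward; pixel columns grow to the right and rows downward; lengths in m; the calibration is good to about 2 mm. A picture is of the moment at which its call begins. get_calibration takes no time and is no camera call.
- bot.hand_in(): hands the job in; it is judged then, once.
The state is a dict: "time": time; "joint_pos": joint angles; "joint_vel": joint speeds; "tau": joint torques, N m; "eef_pos": TCP position; "tool_rot": TCP orientation; "contact_force": force on the tool from outside, world axes, zero at the start; "wrist_torque": the same for the moment, N m; "width": opening from 0.0 (shut) to 1.0 (fully open); "finger_force": force on a finger pad.
Only numpy, scipy, OpenCV 4.12 (cv2) and the standard library are available. Lean on these libraries where they do the work, as an engineer would, in place of code of your own. Each camera call takes 0.05 s, during which the arm holds its last target. There are 200 camera calls.

## Working session

There is one attempt and no reset: what is moved stays moved. The work goes in short steps, Python scripts to look and compute and a shell command to move; the robot and the scene stay as the last step left them, time stands still between calls to the robot, and variables do not carry over. Pictures are saved under pics/ and viewed, at most 10 in all, crops included, and the job is handed in when it is done.

```bash
mkdir -p pics; ls
cat > h.py <<'E'
import numpy as np,cv2
from plant import bot
def snap(n,tag):
    im,d=bot.snapshot(n); cv2.imwrite(f'pics/{tag}.png',im); np.save(f'pics/{tag}.npy',d); return im,d
def ray(n,u,v):
    c=bot.get_calibration(n);K=np.array(c['intrinsics'],float)
    p=cv2.undistortPoints(np.array([[[u,v]]],float),K,np.array(c['distortion'],float))[0,0]
    return np.array([*p,1.]),np.array(c['R']),np.array(c['t']).ravel()
def world(n,u,v,d):
    r,R,t=ray(n,u,v); return R.T@(r*d-t)
def onz(n,u,v,z):
    r,R,t=ray(n,u,v); o=-R.T@t; w=R.T@r; return o+w*(z-o[2])/w[2]
E
python3 - <<'E'
from h import *
s=bot.sense();print(s)
for n in('scene','top'):
    im,d=snap(n,n+'0'); c=bot.get_calibration(n); print(n,-np.array(c['R']).T@np.array(c['t']).ravel(), c['R'])
E
```

```text
pics
{'time': 0.0, 'joint_pos': array([ 1.20776152,  0.33392415,  0.03986322,  1.46629597, -0.01338301,
        1.34332974, -0.05850868]), 'joint_vel': array([ 0.00162793,  0.00065668,  0.00084974, -0.00188088,  0.00133059,
        0.00070529, -0.00073174]), 'tau': array([-1.54084591e-03, -6.58552551e+01,  1.36409730e+00, -4.05557656e+01,
        1.64829724e-02,  1.25583995e-02, -1.16528568e-05]), 'eef_pos': array([ 0.16945399, -0.62732985,  0.40380025]), 'tool_rot': array([[ 9.65400216e-01,  2.60772135e-01, -5.63331725e-04],
       [ 2.60772712e-01, -9.65398906e-01,  1.59497552e-03],
       [-1.27914659e-04, -1.68669125e-03, -9.99998569e-01]]), 'contact_force': array([ 0.28144779, -0.30484995, -0.37987775]), 'wrist_torque': array([ 0.00945753,  0.00944146, -0.05611555]), 'finger_force': 0.0, 'width': 0.9974310391267482}
scene [1.05957687 0.46245331 1.25775676] [[-0.65347626  0.75688656 -0.00956643]
 [ 0.65545374  0.55948996 -0.50729812]
 [-0.37861481 -0.33777763 -0.86171753]]
top [ 0.39638464 -0.0102297   1.10804004] [[ 0.01685056 -0.99943763 -0.02899116]
 [-0.99165821 -0.01299953 -0.12823809]
 [ 0.1277891   0.0309102  -0.99131958]]
```

View pics/top0.png

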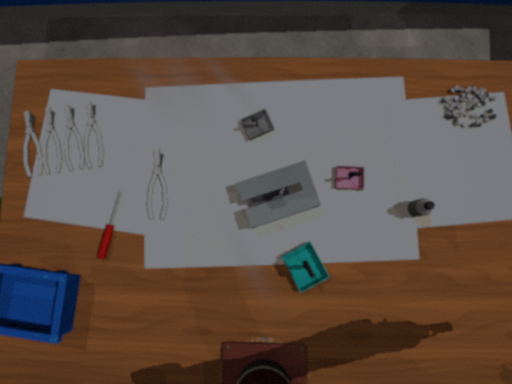

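View pics/scene0.png

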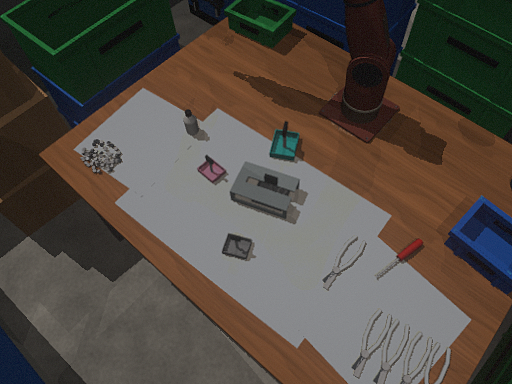

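Seen in top: a grey cover at about (277,194) with a grey caddy inside. The look-alikes are a small grey caddy (257,125), a pink one (348,178) and a turquoise one (304,266). By the description I choose the grey caddy under the cover, and I'll check it in a crop.

Run:
```python
import cv2,numpy as np
a=cv2.imread('pics/top0.png')[150:240,220:340]; b=cv2.imread('pics/scene0.png')[150:225,215:315]
a=cv2.resize(a,(800,600),interpolation=cv2.INTER_CUBIC)
b=cv2.resize(b,(800,600),interpolation=cv2.INTER_CUBIC)
cv2.imwrite('pics/c1.png',cv2.convertScaleAbs(a,alpha=1.6)); cv2.imwrite('pics/c2.png',cv2.convertScaleAbs(b,alpha=1.6))
```

```text
(no output)
```

View pics/c1.png

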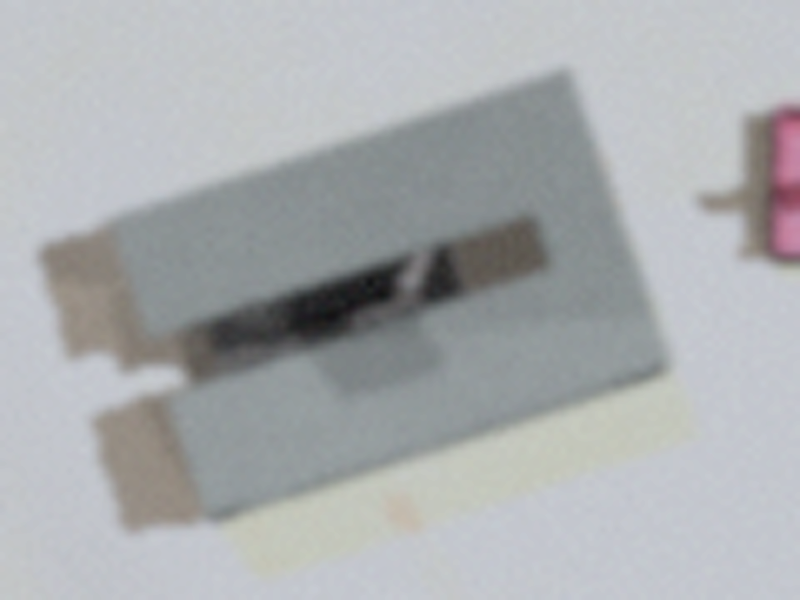

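View pics/c2.png

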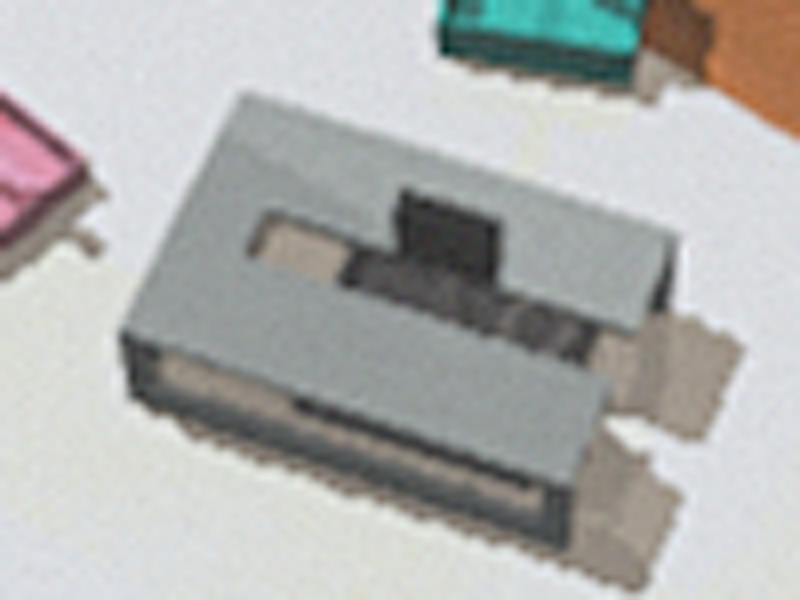

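The crops confirm it. The black grip stands up through the slot of the cover (scene ≈ (271,180)), and the open end faces image left in top (world +y). Now measuring with depth and the roof corners.

```bash
cat >> h.py <<'E'
def cloud(n,d):
    c=bot.get_calibration(n);K=np.array(c['intrinsics'],float)
    v,u=np.mgrid[:384,:512]; uv=np.stack([u,v],-1).reshape(-1,1,2).astype(float)
    p=cv2.undistortPoints(uv,K,np.array(c['distortion'],float))[:,0]
    P=np.c_[p,np.ones(len(p))]*d.reshape(-1,1)
    return ((P-np.array(c['t']).ravel())@np.array(c['R'])).reshape(384,512,3)
E
python3 - <<'E'
from h import *
for n,o,s,cs in (('top',(220,150),6.667,[(115,218),(570,70),(665,365),(215,520)]),('scene',(215,150),8,[(570,485),(120,330),(245,92),(678,235)])):
    C=np.array([onz(n,o[0]+x/s-.4,o[1]+y/s-.4,.06)[:2] for x,y in cs])
    print(n,C.round(4).tolist(),'ctr',C.mean(0).round(4))
    ax=(C[0]+C[3]-C[1]-C[2])/2; print(' len',np.linalg.norm(ax),'ang of +y',np.degrees(np.arctan2(ax[1],ax[0])), 'wid',np.linalg.norm((C[0]+C[1]-C[2]-C[3])/2))
    d=np.load(f'pics/{n}0.npy'); X=cloud(n,d); ctr=C.mean(0)
    ok=(d>0)&(np.hypot(*(X[...,:2]-ctr).transpose(2,0,1))<.1)
    r=ok&(abs(X[...,2]-.06)<.008); print(' roof n',r.sum(),X[r].mean(0).round(4))
    (cc,sz,an)=cv2.minAreaRect((X[r][:,:2]*1000).astype(np.float32)); print(' rect',cc,sz,an)
    g=ok&(X[...,2]>.085)&(X[...,2]<.14); 
    v,u=np.nonzero(g); print(' grip n',g.sum(),'u',u.min(),u.max(),'v',v.min(),v.max(),X[g].mean(0).round(4),X[g].min(0).round(4),X[g].max(0).round(4))
    e=ax/np.linalg.norm(ax); q=(X[g][:,:2]-ctr); print(' grip in cover: y',np.percentile(q@e,[0,10,50,90,100]).round(4),'x',np.percentile(q@[e[1],-e[0]],[0,10,50,90,100]).round(4),'z',np.percentile(X[g][:,2],[5,50,95]).round(4))
E
```

```text
top [[0.5509, 0.0784], [0.6149, -0.1081], [0.4933, -0.1468], [0.4278, 0.035]] ctr [ 0.5217 -0.0354]
 len 0.19521669667926636 ang of +y 109.38427717454765 wid 0.12900243564062436
 roof n 2685 [ 0.5227 -0.0383  0.0592]
 rect (523.1828002929688, -35.595664978027344) (130.8040008544922, 197.029296875) 19.287294387817383
 grip n 102 u 263 279 v 189 199 [ 0.5132 -0.0158  0.1172] [ 0.5021 -0.0363  0.0914] [0.5262 0.0054 0.1247]
 grip in cover: y [-0.0011  0.0041  0.021   0.039   0.0431] x [-0.0067 -0.0064 -0.002   0.004   0.0059] z [0.0957 0.12   0.124 ]
scene [[0.5478, 0.0811], [0.6128, -0.1066], [0.491, -0.1477], [0.4269, 0.0399]] ctr [ 0.5196 -0.0333]
 len 0.19839334641592893 ang of +y 108.98716428461097 wid 0.12815874652898926
 roof n 1476 [ 0.5237 -0.035   0.0621]
 rect (518.726318359375, -34.00090026855469) (134.69375610351562, 197.12838745117188) 18.2611141204834
 grip n 112 u 265 277 v 173 184 [ 0.5135 -0.0112  0.1125] [ 0.5003 -0.0351  0.0871] [0.525  0.0083 0.1335]
 grip in cover: y [0.001  0.0058 0.023  0.0407 0.0437] x [-0.0096 -0.0036  0.0023  0.0046  0.0073] z [0.0912 0.1155 0.1262]
```

```bash
python3 -m jog '{"plan":[[85,[15,27,0],5],[85,[37,66,0],13],[85,[60,107,0],21],[85,[84,150,0],29],[85,[108,193,0],37],[85,[132,236,0],45],[85,[156,279,0],53],[85,[180,322,0],60]]}' 30
```

```text
time: 0.9
eef_pos: [0.3499, -0.3035, 0.4046]
tool_rot: [[0.252, 0.968, -0.0], [0.968, -0.252, -0.0], [-0.0, -0.0, -1.0]]
contact_force: [1.0, -0.0, 0.4]
width: 0.994
finger_force: 0.0
```

```bash
python3 -m jog '{"plan":[[85,[24,42,0],6],[85,[48,84,0],12],[85,[72,127,0],18],[85,[96,170,0],24],[85,[120,212,0],29],[85,[142,252,0],32],[85,[157,278,0],34],[85,[164,290,0],34]]}'
python3 - <<'E'
from h import *
s=bot.sense();print(s['eef_pos'],np.degrees(np.arctan2(s['tool_rot'][1,1],s['tool_rot'][0,1])),s['joint_pos'])
E
```

```text
time: 1.7
eef_pos: [0.5142, -0.0122, 0.4045]
tool_rot: [[-0.332, 0.943, -0.0], [0.943, 0.332, 0.001], [0.001, 0.0, -1.0]]
contact_force: [-0.6, -0.1, -0.1]
width: 0.995
finger_force: 0.0
[ 0.51419039 -0.01221098  0.40449313] 19.4199340732484 [ 0.55841748  0.10402335 -0.65716316  1.76255492  0.06460287  1.29715077
  0.22533249]
```

```bash
python3 -m jog '{"plan":[[85,[-1,-2,-15],0],[85,[-1,-2,-40],0],[85,[-1,-2,-65],0],[85,[-1,-2,-90],0],[85,[-1,-2,-112],0],[85,[-1,-2,-130],0],[85,[-1,-2,-140],0],[85,[-1,-2,-143],0]]}'
python3 - <<'E'
from h import *
im,d=snap('scene','s1')
cv2.imwrite('pics/s1c.png',cv2.convertScaleAbs(cv2.resize(im[110:230,190:350],(800,600),interpolation=cv2.INTER_CUBIC),alpha=1.6))
E
```

```text
time: 2.5
eef_pos: [0.5116, -0.0183, 0.2602]
tool_rot: [[-0.327, 0.945, -0.003], [0.945, 0.327, 0.0], [0.001, -0.002, -1.0]]
contact_force: [-0.8, 0.8, -0.1]
width: 0.995
finger_force: 0.0
```

View pics/s1c.png

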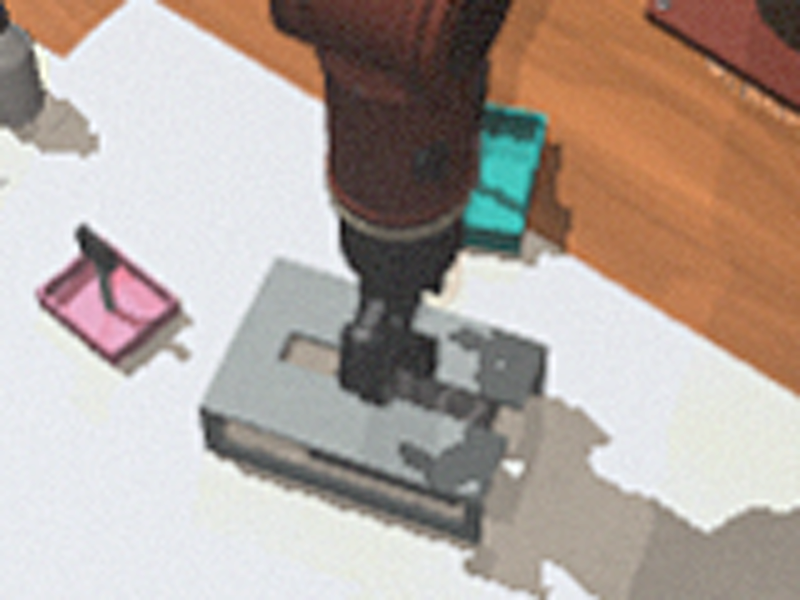

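The gripper stands over the grip with its near finger on the near side, at about crop (385,365), and nothing else is touched. The measured pose is a few mm off the command, so I'll let it settle while partly closing.

```bash
python3 -m jog '{"plan":[[45,[0,0,0],0],[30,[0,0,0],0],[30,[0,0,0],0]]}'
```

```text
time: 2.85
eef_pos: [0.5127, -0.0175, 0.2624]
tool_rot: [[-0.327, 0.945, 0.001], [0.945, 0.327, -0.0], [-0.001, 0.001, -1.0]]
contact_force: [0.5, 0.4, -0.3]
width: 0.508
finger_force: 0.0
```

```bash
python3 -m jog '{"plan":[[25,[1,3,0],0],[20,[1,3,0],0],[16,[1,3,0],0],[10,[1,3,0],0],[5,[1,3,0],0],[5,[1,3,0],0],[5,[1,3,0],0],[5,[1,3,0],0]]}' 60
```

```text
time: 3.65
eef_pos: [0.5135, -0.0144, 0.2617]
tool_rot: [[-0.327, 0.945, -0.0], [0.945, 0.327, 0.0], [0.0, 0.0, -1.0]]
contact_force: [1.2, 1.1, -0.8]
width: 0.134
finger_force: 58.5
```

```bash
python3 -m jog '{"plan":[[5,[-1,2,0],0],[5,[-2,6,0],0],[5,[-4,11,0],0],[5,[-6,17,0],0],[5,[-8,23,0],0],[5,[-10,29,0],0],[5,[-12,34,0],0],[5,[-13,37,0],0]]}'
python3 - <<'E'
from h import *
s=bot.sense();print(s['contact_force'],s['wrist_torque'])
im,d=snap('scene','s2')
cv2.imwrite('pics/s2c.png',cv2.convertScaleAbs(cv2.resize(im[110:230,190:350],(800,600),interpolation=cv2.INTER_CUBIC),alpha=1.6))
E
```

```text
time: 4.45
eef_pos: [0.5001, 0.0233, 0.2616]
tool_rot: [[-0.328, 0.945, -0.0], [0.945, 0.328, 0.0], [0.0, -0.0, -1.0]]
contact_force: [0.9, 0.0, -2.4]
width: 0.131
finger_force: 58.6
[ 0.91141549  0.03620035 -2.42571265] [-0.09560529 -0.07842666  0.06738682]
```

View pics/s2c.png

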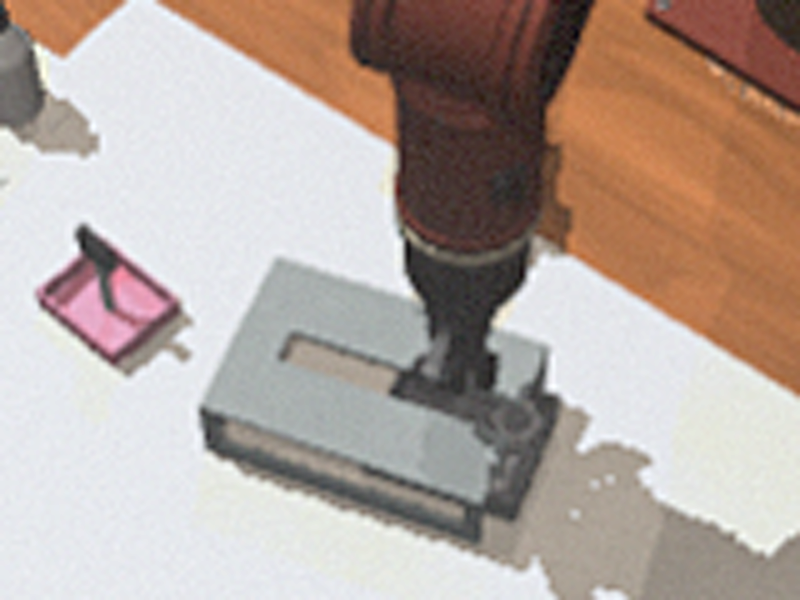

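The caddy is following: its front edge shows past the open end at crop (530,460), with a nut at (515,415). Forces are small. Next I'll continue to roughly cover y = 175.

```bash
python3 -m jog '{"plan":[[5,[-1,3,0],0],[5,[-3,9,0],0],[5,[-6,17,0],0],[5,[-9,25,0],0],[5,[-12,33,0],0],[5,[-14,41,0],0],[5,[-16,47,0],0],[5,[-17,50,0],0]]}' && python3 -m jog '{"plan":[[5,[-1,3,0],0],[5,[-4,11,0],0],[5,[-7,20,0],0],[5,[-10,29,0],0],[5,[-13,38,0],0],[5,[-16,47,0],0],[5,[-19,54,0],0],[5,[-20,58,0],0]]}'
python3 - <<'E'
from h import *
s=bot.sense();c=np.array([.521,-.0345]);a=np.radians(109.2);e=np.array([np.cos(a),np.sin(a)]);q=s['eef_pos'][:2]-c
print('cover y',q@e,'x',q@[e[1],-e[0]])
im,d=snap('scene','s3')
cv2.imwrite('pics/s3c.png',cv2.convertScaleAbs(cv2.resize(im[110:230,210:370],(800,600),interpolation=cv2.INTER_CUBIC),alpha=1.6))
E
```

```text
time: 5.3
eef_pos: [0.4832, 0.0734, 0.2617]
tool_rot: [[-0.328, 0.945, -0.0], [0.945, 0.328, 0.0], [0.0, -0.0, -1.0]]
contact_force: [0.4, -0.9, -3.1]
width: 0.131
finger_force: 58.5
time: 6.1
eef_pos: [0.463, 0.1315, 0.2616]
tool_rot: [[-0.328, 0.945, -0.0], [0.945, 0.328, 0.0], [0.0, -0.0, -1.0]]
contact_force: [0.1, -1.0, -2.6]
width: 0.132
finger_force: 58.5
cover y 0.17582624183803489 x -0.00022832020386841223
```

View pics/s3c.png

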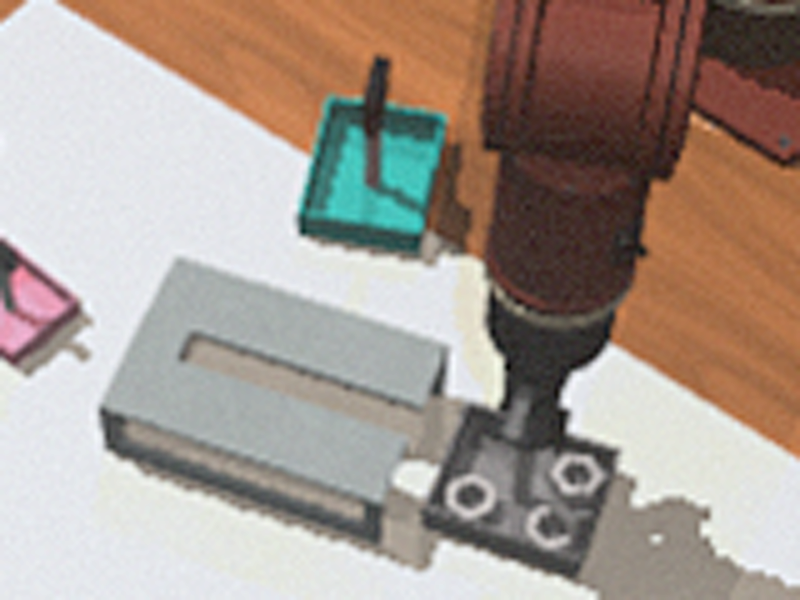

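The caddy is fully out of the cover, with the three nuts at crop (470,495), (550,525) and (578,475). Next I'll raise the grip force and lift straight up.

```bash
python3 -m jog '{"plan":[[5,[0,0,0],0],[5,[0,0,1],0],[5,[0,0,3],0],[5,[0,0,7],0],[5,[0,0,12],0],[5,[0,0,17],0],[5,[0,0,20],0],[5,[0,0,20],0]]}' 90
python3 - <<'E'
from h import *
s=bot.sense();print(s['contact_force'],s['wrist_torque'],s['width'])
im,d=snap('scene','s4')
cv2.imwrite('pics/s4c.png',cv2.convertScaleAbs(cv2.resize(im[160:250,270:390],(800,600),interpolation=cv2.INTER_CUBIC),alpha=1.6))
E
```

```text
time: 6.95
eef_pos: [0.4637, 0.1306, 0.2823]
tool_rot: [[-0.327, 0.945, 0.001], [0.945, 0.327, 0.0], [-0.0, 0.001, -1.0]]
contact_force: [-0.5, 0.1, -4.8]
width: 0.13
finger_force: 87.7
[-0.49818612  0.1215061  -4.79081279] [-0.01774731 -0.02711695  0.0034099 ] 0.1302655441273233
```

View pics/s4c.png

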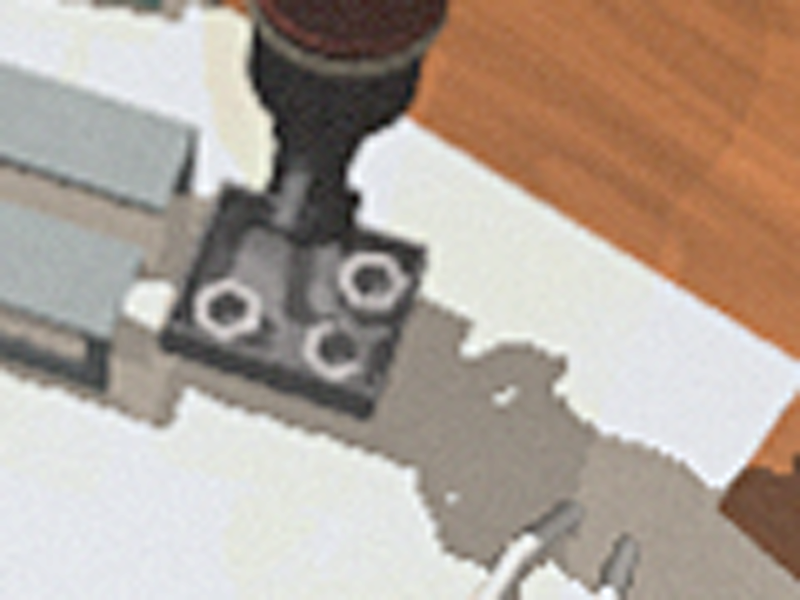

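The caddy hangs about 20 mm up (load 4.8 N). It is level, with nuts at crop (228,308), (335,348) and (372,280). I'll keep lifting to about 155 mm.

```bash
python3 -m jog '{"plan":[[5,[0,0,2],0],[5,[0,0,7],0],[5,[0,0,15],0],[5,[0,0,24],0],[5,[0,0,34],0],[5,[0,0,44],0],[5,[0,0,54],0],[5,[0,0,64],0]]}' && python3 -m jog '{"plan":[[5,[0,0,10],0],[5,[0,0,20],0],[5,[0,0,30],0],[5,[0,0,40],0],[5,[0,0,50],0],[5,[0,0,60],0],[5,[0,0,67],0],[5,[0,0,71],0]]}' && python3 -m jog '{"plan":[[5,[0,0,1],0],[5,[0,0,1],0],[5,[0,0,1],0],[5,[0,0,1],0],[5,[0,0,1],0],[5,[0,0,1],0]]}'
python3 - <<'E'
from h import *
s=bot.sense();print(s['contact_force'],s['wrist_torque'],abs(s['joint_vel']).max())
im,d=snap('scene','s5')
X=cloud('scene',d)
p=s['eef_pos'];m=(d>0)&(np.hypot(X[...,0]-p[0],X[...,1]-p[1])<.075)&(X[...,2]>.12)&(X[...,2]<.2)
Q=X[m];A=np.c_[Q[:,:2]-p[:2],np.ones(len(Q))]
k=np.linalg.lstsq(A,Q[:,2],rcond=None)[0];print(len(Q),'tilt deg',np.degrees(np.arctan(k[:2])),'z',k[2],Q[:,2].min())
cv2.imwrite('pics/s5c.png',cv2.convertScaleAbs(cv2.resize(im[130:250,250:410],(800,600),interpolation=cv2.INTER_CUBIC),alpha=1.6))
E
```

```text
time: 7.8
eef_pos: [0.4635, 0.1305, 0.3467]
tool_rot: [[-0.327, 0.945, 0.0], [0.945, 0.327, -0.0], [-0.0, 0.0, -1.0]]
contact_force: [-0.3, 0.1, -4.2]
width: 0.128
finger_force: 87.7
time: 8.6
eef_pos: [0.4635, 0.1306, 0.4175]
tool_rot: [[-0.327, 0.945, 0.001], [0.945, 0.327, 0.0], [-0.0, 0.001, -1.0]]
contact_force: [-0.7, 0.2, -5.3]
width: 0.128
finger_force: 87.7
time: 9.2
eef_pos: [0.4635, 0.1305, 0.4176]
tool_rot: [[-0.327, 0.945, -0.0], [0.945, 0.327, -0.0], [0.0, -0.0, -1.0]]
contact_force: [-0.4, 0.9, -3.6]
width: 0.128
finger_force: 87.7
[-0.43152895  0.91210935 -3.64694065] [-0.04880812  0.03509036  0.01747958] 0.008555472962855762
1003 tilt deg [2.88131187 2.95594398] z 0.1700885137452969 0.15477571264894474
```

View pics/s5c.png

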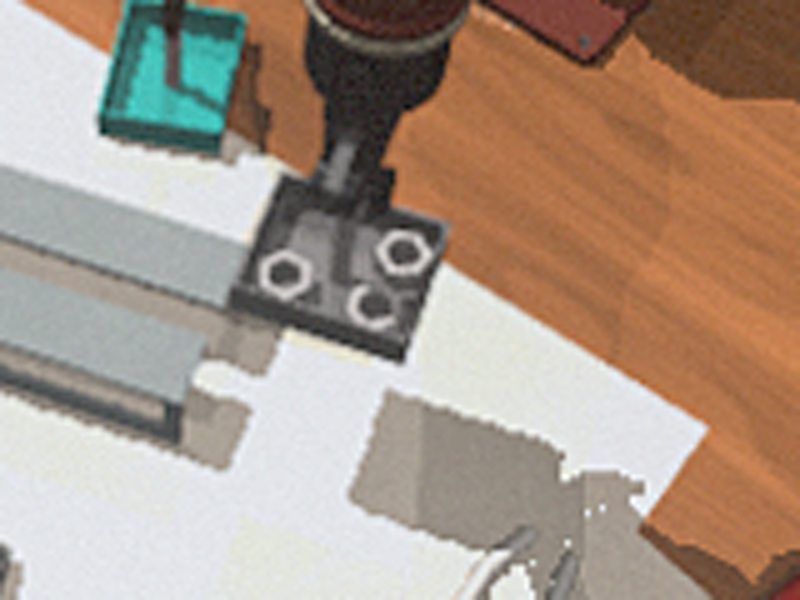

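The caddy is held level about 155 mm up, with all three nuts inside at crop (285,275), (375,305) and (404,250), and the arm is steady.

```bash
python3 -c "
from plant import bot
print(bot.hand_in())"
```

```text
the job is handed in; nothing more can be done
None
```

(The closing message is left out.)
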